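Feed a sample tub through the roast reader

ROBOT

A 7-joint arm with a two-finger parallel gripper is mounted at the origin on the work surface. World frame = base frame: x ahead of the robot, y to its left, z up, the work surface at z = 0. Lengths are in m, angles in rad, forces in N, time in s.
With the tool pointing down it reaches from about 0.35 to 0.9 m from the base axis. Payload 7.2 kg.
Tool frame: the origin (TCP) lies between the finger pads; the fingertips stand 22 mm ahead of it and the grasp point (between the pads) lies 3 mm ahead of it; z points along the fingers, y is the direction in which the jaws open and shut (so a half turn about z gives the same grasp; the last joint's range is limited). The gripper opens to 85 mm and grips with 20 to 120 N. Pads are 22 mm wide; open, the fingers measure 114 mm over their backs; the gripper's body (76 mm by 85 mm) begins 54 mm behind the grasp point. The pads swing forward as they close: fully open they stand 13 mm farther back than shut.
Start: joints at [1.199, 0.411, -0.013, 1.596, 0.006, 1.134, -0.082], TCP at [0.187, -0.596, 0.253] pointing down, gripper open.
Joint ranges: [-2.95, 2.95], [-0.29, 1.99], [-1.47, 1.44], [0.14, 2.54], [-1.03, 4.17], [0.13, 1.85], [-2.86, 2.86]. Speed limits (rad/s): [2.39, 2.39, 3.01, 3.01, 3.14, 3.14, 3.14].

INTERFACE

Orientations are given as a 3x3 rotation matrix whose columns are the frame's x, y, z axes.
In Python, from workcell import arm, grab_frame, get_calibration gives the robot as it stands.
- The arm moves only by the tool jog_arm, never from a script. Its argument "commands" is a list of rows, each a list of 2 entries, a list of its own where there are three numbers: the shift along the tool's x, y, z in m, then the turn about the tool's z in units of 5 degrees (1.0 is 5 degrees). A call has 1 to 5 rows; each row is the pose to reach, as a shift and turn from the pose commanded when the call began, along the tool's axes at that moment; what a row does not reach only later rows make up. A row lasts 1/12 s, in which the tool goes at most 41.7 mm and 7.16 degrees, less where a joint would pass 70% of its speed; a pose out of reach is approached as far as the arm can. A call with a gripper value outside its range is refused whole. "gripper" is the opening, from 0 (shut) to 1 (fully open), set as the call begins (left out, the last holds). The fingers move at their own pace and stop on an object; "newtons" is the grip in N (left out, the last holds). Time passes only in rows, so rows that repeat a pose let the fingers close. It gives the time, the measured TCP pose, the force and the opening at its end, in the units of the state.
- arm.state(): the state, without advancing time (a new reading comes with each control period).
- grab_frame(name): name is "scene" or "top" or "wrist"; returns (picture, depth): 400x640x3 uint8, red, green, blue; 400x640 float32, m along the optical axis (not along the pixel's ray), 0 where there is no reading.
- get_calibration(name): a dict with "intrinsics" (3x3 intrinsics, pixels), "R" (3x3) and "t" (3): a world point X has camera coordinates R X + t. Camera axes: x right, y down, z forward; pixel columns grow to the right and rows downward; lengths in m; the calibration is good to about 2 mm. A picture is of the moment at which its call begins: read the wrist's pose just before it. get_calibration takes no time and is no camera call; for the wrist camera it gives the pose at the moment of the call.
- arm.finish_job(): hands the job in, once; it reports no verdict.
The state is a dict: "time_s": time; "joints": joint angles; "joint_vel": joint speeds; "joint_torque": joint torques, N m; "tool_pos": TCP position; "tcp_rot": TCP orientation; "force": force on the tool from outside, world axes, zero at the start; "moment": the same for the moment, N m; "opening": opening from 0.0 (shut) to 1.0 (fully open).
Only numpy, scipy, OpenCV 4.12 (cv2) and the standard library are available. Lean on these libraries where they do the work, as an engineer would, in place of code of your own. Each camera call takes 0.05 s, during which the arm holds its last target. There are 200 camera calls.

TASK

A small lidded sample tub is waiting in the guide channel of the roast-colour reader. Take the wooden push stick by its upright grip and use it to push the tub along the channel, under the reader head, until it sits against the stop at the far end; never touch the tub with the gripper. Then draw the stick out and set it down flat on the table, grip upwards, clear of the reader.

Things in the scene. Friction and masses are not known exactly. Their poses are not given: they have to be found in the camera images.
- push_stick: Push stick of pale wood, 90 g, on the table at the robot's right: flat bar 200 long (x), 26 wide (y), 14 mm thick, with one upright grip block on it, 44 long (x), 18 wide (y), top 82 mm above the bar's underside, centred 75 mm behind the bar's middle (x = -75). Origin: centre of the underside; x points to the pushing end, z up. Pinch the grip across y from above. A thin slat without grip is not it.
- push_stick_tip (a point): Middle of the lower edge of the push stick's front (pushing) end, 100 mm ahead of its origin.
- tub: Small sample tub, white with a yellow lid, 60 mm long (x, along the channel), 44 mm wide (y), 28 mm tall, about 60 g; slides easily. Origin: centre of its underside. It waits in the open entry part of the reader's channel, before the head; other tubs, standing on the table, are not part of the job.
- reader: Fixed reader with a straight channel. Origin: middle of the entry mouth, table height; x: feed direction (robot's right to left), z up. In mm: floor 12 above table; 52 wide between walls 8 thick, tops at z 36; base and walls x 0 to 250. White head over it at x 90 to 160, z 60 to 120, 118 wide; box 130 high beside it (y -59 to -119). Rubber stop's face at x 240: tub against it has x 210.
There are look-alikes about, which are no part of the job. Leave any blue look-alike of the push_stick alone. What is shaped like the tub but blue is not meant.

How it is judged:
By the outcome, as a careful person would: the job done as asked, in the order asked, and still so for the second after the job is handed in, with the robot touching nothing.
It also fails if it takes over 50 s, if anything falls off the work surface, if the arm or the gripper's body presses on something with over 40 N, if the wrist force passes 120 N, or if a joint passes its speed limit or range.

## Working session

There is one attempt and no reset: what is moved stays moved. The work goes in short steps, Python scripts to look and compute and a tool call to move; the robot and the scene stay as the last step left them, time stands still between calls to the robot, and variables do not carry over. Pictures are saved under pics/ and viewed, about 8 in all and at most 12, crops included, and the job is handed in when it is done.

Besides the shell and the picture viewer there is one more tool, called after "Request:" by a JSON object that holds its "api" and its "payload". jog_arm: Moves the arm, as the interface text tells. Its arguments: {"type":"object","properties":{"commands":{"type":"array","items":{"type":"array"}},"gripper":{"type":"number"},"newtons":{"type":"number"}},"required":["commands"]}

```bash
mkdir -p pics
cat > h.py <<'E'
import numpy as np, cv2
from workcell import arm, grab_frame, get_calibration
def look(n):
    c=get_calibration(n); im,d=grab_frame(n); return im,d,c
def cloud(d,c):
    K=np.array(c["intrinsics"]);R=np.array(c["R"]);t=np.array(c["t"])
    v,u=np.mgrid[:d.shape[0],:d.shape[1]]
    P=np.stack([(u-K[0,2])*d/K[0,0],(v-K[1,2])*d/K[1,1],d],-1)
    W=(P-t)@R; W[d<=0]=np.nan; return W
E
python3 - <<'E'
from h import *
for n in("top","scene"):
    im,d,c=look(n); np.savez(f"{n}.npz",im=im,W=cloud(d,c)); cv2.imwrite(f"pics/{n}0.png",im[...,::-1])
s=arm.state();print(s)
E
```

```text
{'time_s': 0.1, 'joints': array([ 1.19883655,  0.41185922, -0.01273979,  1.59697788,  0.00562665,
        1.13427799, -0.08219062]), 'joint_vel': array([ 0.00114711, -0.00180548, -0.00029591, -0.00194097, -0.00171764,
        0.00116008, -0.00104968]), 'joint_torque': array([ 2.33474399e-03, -6.01834416e+01,  6.84524942e-01, -3.00088763e+01,
        1.41118700e-02,  6.40878789e-03, -5.58581166e-05]), 'tool_pos': array([ 0.18679239, -0.59599619,  0.25250532]), 'tcp_rot': array([[ 9.54197549e-01,  2.99176751e-01, -5.55708975e-04],
       [ 2.99177244e-01, -9.54196560e-01,  1.37880969e-03],
       [-1.17747789e-04, -1.48191231e-03, -9.99998895e-01]]), 'force': array([-0.71939038, -1.03239052, -0.35614684]), 'moment': array([ 0.00507746, -0.01275218, -0.02816967]), 'opening': 1.0000217027675535}
```

View pics/top0.png

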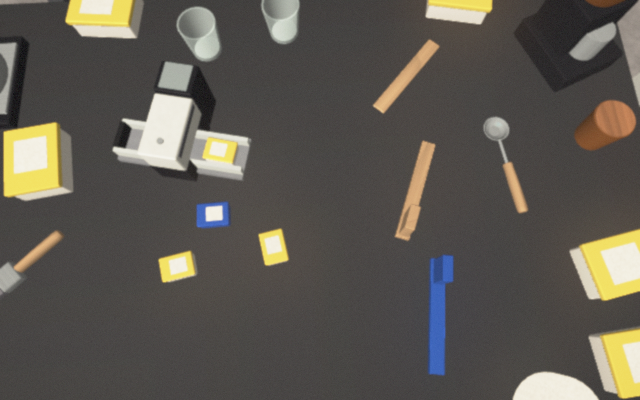

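View pics/scene0.png

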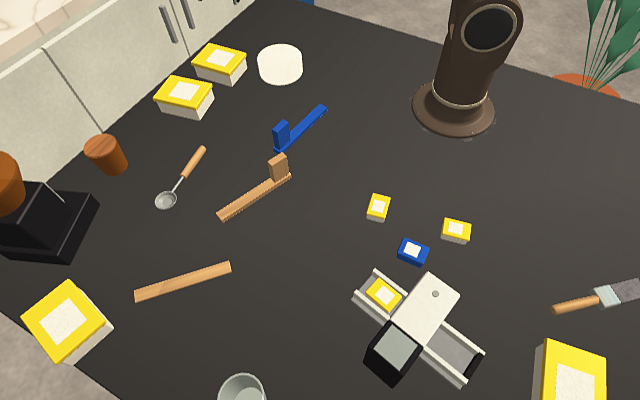

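The top view shows the stick (pale, with grip) from (428,145) to (403,237), grip near (411,220). The reader's mouth is at about (247,160), the tub is at (220,150) in the channel, and the stop is at about (120,140). The slat at (406,75) and the blue stick at (440,315) are decoys.

Run:
```python
from h import *
z=np.load("top.npz");im=z["im"];W=z["W"]
hsv=cv2.cvtColor(im,cv2.COLOR_RGB2HSV)
def rect(m,name,hs=None):
    P=W[m];P=P[~np.isnan(P[:,0])]
    r=cv2.minAreaRect((P[:,:2]*1000).astype(np.float32)); print(name,len(P),"z",np.percentile(P[:,2],[5,50,95]).round(4),"rect",np.round(r[0],1),np.round(r[1],1),round(r[2],1),"mean",P[:,:2].mean(0).round(4)); return P
def box(u0,u1,v0,v1):
    m=np.zeros(im.shape[:2],bool);m[v0:v1,u0:u1]=1;return m
Z=W[...,2]
st=box(390,445,135,245)&(hsv[...,1]>60)&(hsv[...,2]>80)
P=rect(st&(Z<.022)&(Z>.006),"bar"); rect(st&(Z>.074),"griptop"); rect(st&(Z>.03),"grip")
B=W[st&(Z<.02)&(Z>.009)]; 
q=B[:,:2]-B[:,:2].mean(0);print("bar dir",np.linalg.svd(q,full_matrices=0)[2][0], )
rd=box(105,260,85,190)
rect(rd&(Z>.112)&(Z<.124),"head"); Q=rect(rd&(Z>.031)&(Z<.040)&(hsv[...,1]<60),"walltops")
rect(rd&(Z>.125),"box")
rect(box(195,245,130,175)&(hsv[...,1]>120)&(Z>.03),"tublid")
for uv in [(247,160),(120,140),(240,176),(249,141),(118,155),(127,122),(195,131),(192,172)]: print(uv,W[uv[1],uv[0]].round(4))
np.save("q.npy",Q)
for n,b in (("yel2",box(255,292,225,270)),("yel1",box(150,200,245,285)),("blue",box(190,235,198,232)),("bluestick",box(425,460,250,380)),("slat",box(370,442,38,115))): rect(b&(hsv[...,1]>80)&(Z>.006),n)
```

```text
bar 1044 z [0.0106 0.0134 0.0158] rect [ 506.  -315.3] [ 26.4 200.9] 68.9 mean [ 0.5213 -0.32  ]
griptop 272 z [0.0779 0.0812 0.0833] rect [ 436.4 -288.7] [18.2 44.6] 69.5 mean [ 0.4352 -0.2879]
grip 388 z [0.0389 0.0805 0.0831] rect [ 436.3 -288.4] [18.4 45. ] 70.0 mean [ 0.4329 -0.2856]
bar dir [-0.92313206  0.38448303]
head 2747 z [0.1158 0.1196 0.1219] rect [626.3 126.7] [ 72.1 148.2] 77.6 mean [0.6121 0.1281]
walltops 1029 z [0.0319 0.0358 0.0394] rect [631.5 132.2] [170.3 257.7] 3.3 mean [0.6099 0.1149]
box 345 z [0.1263 0.1298 0.1327] rect [674.9 115.5] [70.2 20.3] 87.3 mean [0.6757 0.1115]
tublid 361 z [0.0375 0.0396 0.0419] rect [596.   54.9] [59.3 41.6] 75.9 mean [0.5938 0.0518]
(247, 160) [0.5856 0.0095 0.003 ]
(120, 140) [0.6251 0.2454 0.0404]
(240, 176) [0.5503 0.022  0.0106]
(249, 141) [0.618  0.0022 0.0211]
(118, 155) [ 0.6119  0.2676 -0.0013]
(127, 122) [0.6654 0.2376 0.0339]
(195, 131) [0.6228 0.094  0.0685]
(192, 172) [0.5559 0.1087 0.0319]
yel2 551 z [0.0246 0.0274 0.0298] rect [406.6 -41.3] [60.  43.9] 11.1 mean [ 0.4037 -0.0422]
yel1 577 z [0.024  0.0276 0.0297] rect [380.6 133.5] [43.9 60.1] 12.4 mean [0.3794 0.133 ]
blue 525 z [0.0123 0.0273 0.0298] rect [473.8  69.8] [44.8 59.8] 0.5 mean [0.471  0.0701]
bluestick 2033 z [0.0107 0.0141 0.0818] rect [ 271.3 -328.2] [ 27.  199.5] 82.5 mean [ 0.2762 -0.3269]
slat 398 z [0.0061 0.0068 0.0084] rect [ 755.4 -325.4] [ 27.5 198.6] 48.1 mean [ 0.7513 -0.3211]
```

Run:
```python
from h import *
from scipy.optimize import minimize, differential_evolution
pts=[]
for n in("top","scene"):
    z=np.load(n+".npz");im=z["im"];W=z["W"];hsv=cv2.cvtColor(im,cv2.COLOR_RGB2HSV)
    d=np.hypot(W[...,0]-.62,W[...,1]-.12)
    ok=(d<.18)&(W[...,0]>.5)&(hsv[...,1]<60)
    w=W[ok&(abs(W[...,2]-.036)<.003)][:,:2]; h=W[ok&(abs(W[...,2]-.12)<.003)&(hsv[...,2]>140)][:,:2]
    def f(p,w=w,h=h):
        c,s=np.cos(p[2]),np.sin(p[2]);R=np.array([[c,-s],[s,c]])
        a=(w-p[:2])@R; b=(h-p[:2])@R
        o=lambda v,lo,hi:np.maximum(0,np.maximum(lo-v,v-hi))
        e1=np.hypot(o(a[:,0],0,.25),o(abs(a[:,1]),.026,.034)); e2=np.hypot(o(b[:,0],.09,.16),o(abs(b[:,1]),0,.059))
        g=lambda e:np.minimum(e,.01).mean()
        return 1e3*(g(e1)+g(e2))
    r=differential_evolution(f,[(.55,.65),(-.04,.06),(1.2,1.75)],seed=0,popsize=30,tol=1e-8)
    p=r.x;print(n,len(w),len(h),p.round(4),np.degrees(p[2]).round(2),r.fun)
    c,s=np.cos(p[2]),np.sin(p[2]);R=np.array([[c,-s],[s,c]])
    for nm,q in(("wall",w),("head",h)):
        a=(q-p[:2])@R;print(nm,np.percentile(a,[1,5,95,99],axis=0).round(4).tolist())
    L=W[(d<.18)&(W[...,0]>.52)&(hsv[...,1]>120)&(hsv[...,0]<40)&(abs(W[...,2]-.04)<.004)][:,:2]
    r=cv2.minAreaRect((L*1000).astype(np.float32));print("tub",r,(np.array(r[0])/1000-p[:2])@R)
    # stick
    S=W[(hsv[...,1]>60)&(abs(W[...,2]-.014)<.003)&(np.hypot(W[...,0]-.506,W[...,1]+.315)<.11)&(hsv[...,0]<30)][:,:2]
    G=W[(hsv[...,1]>60)&(abs(W[...,2]-.082)<.004)&(np.hypot(W[...,0]-.436,W[...,1]+.288)<.05)&(hsv[...,0]<30)][:,:2]
    print("bar",cv2.minAreaRect((S*1000).astype(np.float32)),"grip",cv2.minAreaRect((G*1000).astype(np.float32)))
```

```text
top 824 2398 [0.5858 0.0093 1.354 ] 77.58 1.9487603108649363
wall [[0.0022, -0.0925], [0.0092, -0.0357], [0.2412, 0.0397], [0.2488, 0.0591]]
head [[0.091, -0.0561], [0.0934, -0.0513], [0.1548, 0.0532], [0.158, 0.0575]]
tub ((596.0497436523438, 54.906227111816406), (59.28767395019531, 41.56041717529297), 75.9219970703125) [ 0.04675058 -0.00015922]
bar ((506.1532287597656, -315.42669677734375), (26.17945098876953, 200.498779296875), 69.12852478027344) grip ((436.400146484375, -288.7388000488281), (17.892372131347656, 44.497154235839844), 70.01092529296875)
scene 915 2604 [0.5857 0.0101 1.3547] 77.62 0.4886256213732648
wall [[0.0017, -0.1189], [0.0103, -0.034], [0.2415, 0.0333], [0.2481, 0.0343]]
head [[0.0915, -0.0556], [0.0945, -0.0517], [0.1561, 0.051], [0.1587, 0.0562]]
tub ((595.8705444335938, 56.06446075439453), (59.117835998535156, 44.108787536621094), 75.79202270507812) [ 4.71112623e-02 -7.25308688e-05]
bar ((506.0025634765625, -314.7921142578125), (28.35567283630371, 198.88787841796875), 69.45852661132812) grip ((436.1572570800781, -288.3507385253906), (19.607906341552734, 43.285430908203125), 70.02994537353516)
```

Both cameras agree: the reader mouth is at (0.586, 0.010) with heading 77.6°, the tub is centred at reader x 47 mm, and the stick grip is at (0.436, −0.289) with heading −20.7°. Next I compute the approach.

```bash
cat >> h.py <<'E'
O=np.array([.5858,.0097]);TH=np.radians(77.6);F=np.array([np.cos(TH),np.sin(TH)]);N=np.array([-F[1],F[0]])
def go(pos,yaw):  # print the jog needed: shift (mm) in tool axes, turn units
    s=arm.state();R=s["tcp_rot"];y=np.degrees(np.arctan2(R[1,0],R[0,0]))
    print("shift mm",(R.T@(np.array(pos)-s["tool_pos"])*1000).round(1),"turn",round(-((yaw-y+180)%360-180)/5,2),"yaw",y.round(2),"t",round(s["time_s"],2),"pos",s["tool_pos"].round(4),"F",s["force"].round(1),"op",round(s["opening"],3),"q",s["joints"].round(2))
def goR(x,y,z,yaw=77.6): # reader frame, m
    go([*(O+x*F+y*N),z],yaw)
def inR():
    s=arm.state();d=s["tool_pos"][:2]-O;print("reader frame",(d@F).round(4),(d@N).round(4))
E
python3 -c "
from h import *
go([.4363,-.2886,.16],-20.8)"
```

```text
shift mm [ 330.1 -218.5   92.8] turn 7.64 yaw 17.41 t 0.1 pos [ 0.1868 -0.596   0.2525] F [-0.7 -1.  -0.4] op 1.0 q [ 1.2   0.41 -0.01  1.6   0.01  1.13 -0.08]
```

Request:
{"api": "jog_arm", "payload": {"commands": [[[0.33, -0.2185, 0.0], 7.64], [[0.33, -0.2185, 0.0], 7.64], [[0.33, -0.2185, 0.0], 7.64], [[0.33, -0.2185, 0.0], 7.64], [[0.33, -0.2185, 0.0], 7.64]], "gripper": 1}}

```text
time_s: 0.52
tool_pos: [0.3137, -0.4398, 0.253]
tcp_rot: [[0.955, -0.296, -0.0], [-0.296, -0.955, 0.001], [-0.0, -0.0, -1.0]]
force: [0.9, -0.5, -0.3]
opening: 1.002
```

```bash
python3 -c "
from h import *
go([.4363,-.2886,.16],-20.8)"
```

```text
shift mm [  72.4 -180.7   93. ] turn 0.72 yaw -17.2 t 0.52 pos [ 0.3137 -0.4398  0.253 ] F [ 0.9 -0.5 -0.3] op 1.002 q [ 0.85  0.27  0.01  1.8  -0.    1.07 -1.01]
```

Request:
{"api": "jog_arm", "payload": {"commands": [[[0.071, -0.175, 0.06], 0.6], [[0.071, -0.175, 0.06], 0.6], [[0.071, -0.175, 0.06], 0.6], [[0.071, -0.175, 0.06], 0.6], [[0.071, -0.175, 0.06], 0.6]]}}

```text
time_s: 0.93
tool_pos: [0.4332, -0.2914, 0.1923]
tcp_rot: [[0.941, -0.338, -0.0], [-0.338, -0.941, 0.001], [-0.001, -0.001, -1.0]]
force: [-0.2, 0.4, 0.4]
opening: 0.999
```

Request:
{"api": "jog_arm", "payload": {"commands": [[[0, 0, 0], 0], [[0, 0, 0], 0]]}}

```text
time_s: 1.1
tool_pos: [0.4324, -0.2927, 0.1924]
tcp_rot: [[0.942, -0.336, -0.001], [-0.336, -0.942, 0.001], [-0.002, -0.001, -1.0]]
force: [0.0, -0.7, 0.2]
opening: 0.997
```

Run:
```python
from h import *
go([.4363,-.2886,.062],-20.8)
im,d,c=look("wrist");W=cloud(d,c);cv2.imwrite("pics/w1.png",im[...,::-1])
hsv=cv2.cvtColor(im,cv2.COLOR_RGB2HSV)
for z0,t in((.082,.004),(.014,.003)):
    m=(hsv[...,1]>60)&(hsv[...,0]<25)&(abs(W[...,2]-z0)<t)&(np.hypot(W[...,0]-.47,W[...,1]+.3)<.16)
    print(z0,m.sum(),cv2.minAreaRect((W[m][:,:2]*1000).astype(np.float32)) if m.sum()>10 else "")
```

```text
shift mm [  2.5  -5.1 130.4] turn 0.24 yaw -19.61 t 1.1 pos [ 0.4324 -0.2927  0.1924] F [ 0.  -0.7  0.2] op 0.997 q [ 0.57  0.31 -0.08  1.91  0.03  0.93 -1.44]
0.082 1250 ((436.675537109375, -291.1429138183594), (17.613418579101562, 43.55616760253906), 69.6495590209961)
0.014 4751 ((497.6759033203125, -314.1581726074219), (26.062591552734375, 180.33445739746094), 68.98867797851562)
```

View pics/w1.png

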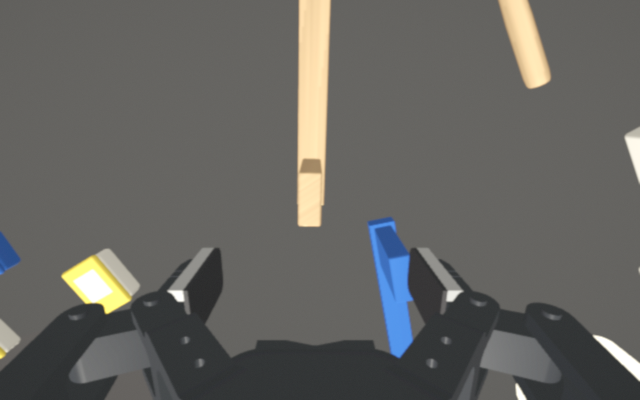

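The wrist view shows the grip at (310,195), between the jaws in the across direction. The blue stick is at (390,270), clear below the right finger's path. Descending and gripping.

Request:
{"api": "jog_arm", "payload": {"commands": [[[0.003, -0.004, 0.03], 0.24], [[0.003, -0.004, 0.06], 0.24], [[0.003, -0.004, 0.09], 0.24], [[0.003, -0.004, 0.115], 0.24], [[0.003, -0.004, 0.13], 0.24]]}}

```text
time_s: 1.57
tool_pos: [0.4336, -0.2934, 0.0611]
tcp_rot: [[0.932, -0.362, -0.003], [-0.362, -0.932, 0.0], [-0.003, 0.001, -1.0]]
force: [-0.4, -0.2, -0.3]
opening: 1.002
```

Request:
{"api": "jog_arm", "payload": {"commands": [[[0, 0, 0], 0], [[0, 0, 0], 0], [[0, 0, 0], 0], [[0, 0, 0], 0], [[0, 0, 0], 0]], "gripper": 0, "newtons": 70}}

```text
time_s: 1.98
tool_pos: [0.4365, -0.2928, 0.0647]
tcp_rot: [[0.933, -0.36, 0.002], [-0.36, -0.933, -0.001], [0.002, 0.001, -1.0]]
force: [0.1, -0.3, -0.1]
opening: 0.301
```

Request:
{"api": "jog_arm", "payload": {"commands": [[[0, 0, 0], 0], [[0, 0, 0], 0], [[0, 0, 0], 0], [[0, 0, 0], 0], [[0, 0, 0], 0]]}}

```text
time_s: 2.4
tool_pos: [0.4362, -0.2924, 0.064]
tcp_rot: [[0.933, -0.359, 0.001], [-0.359, -0.933, -0.001], [0.001, 0.0, -1.0]]
force: [-1.2, 0.4, 6.2]
opening: 0.199
```

```bash
python3 -c "
from h import *
go([.4363,-.2886,.15],-20.8)"
```

```text
shift mm [ -1.2  -3.5 -86. ] turn -0.05 yaw -21.07 t 2.4 pos [ 0.4362 -0.2924  0.064 ] F [-1.2  0.4  6.2] op 0.199 q [ 0.55  0.49 -0.07  2.    0.06  0.65 -1.49]
```

Request:
{"api": "jog_arm", "payload": {"commands": [[[0, 0, -0.03], 0], [[0, 0, -0.06], 0], [[0, 0, -0.09], 0], [[0, 0, -0.12], 0], [[0, 0, -0.12], 0]]}}

```text
time_s: 2.82
tool_pos: [0.4383, -0.2935, 0.1889]
tcp_rot: [[0.933, -0.36, 0.007], [-0.36, -0.933, -0.004], [0.008, 0.001, -1.0]]
force: [0.7, 0.5, -0.1]
opening: 0.202
```

```bash
python3 -c "
from h import *
goR(-.2,0,.185)"
```

```text
shift mm [  58.7 -138.2    4.2] turn -19.73 yaw -21.07 t 2.82 pos [ 0.4383 -0.2935  0.1889] F [ 0.7  0.5 -0.1] op 0.202 q [ 0.56  0.31 -0.08  1.91  0.03  0.91 -1.47]
```

Request:
{"api": "jog_arm", "payload": {"commands": [[[0.012, -0.028, 0], -1.3], [[0.024, -0.055, 0], -2.6], [[0.036, -0.083, 0], -3.9], [[0.048, -0.11, 0], -5.2], [[0.059, -0.138, 0], -6.5]]}}

```text
time_s: 3.23
tool_pos: [0.5411, -0.1835, 0.1828]
tcp_rot: [[0.979, 0.203, -0.001], [0.203, -0.979, 0.0], [-0.0, -0.0, -1.0]]
force: [1.4, -0.7, -0.2]
opening: 0.202
```

Request:
{"api": "jog_arm", "payload": {"commands": [[[0, 0, 0], -1.3], [[0, 0, 0], -2.6], [[0, 0, 0], -3.9], [[0, 0, 0], -5.2], [[0, 0, 0], -6.5]]}}

```text
time_s: 3.65
tool_pos: [0.5402, -0.1843, 0.1826]
tcp_rot: [[0.716, 0.698, -0.001], [0.698, -0.716, 0.0], [-0.001, -0.001, -1.0]]
force: [1.2, -0.8, -1.7]
opening: 0.202
```

Request:
{"api": "jog_arm", "payload": {"commands": [[[0, 0, 0], -1.3], [[0, 0, 0], -2.6], [[0, 0, 0], -3.9], [[0, 0, 0], -5.2], [[0, 0, 0], -6.5]]}}

```text
time_s: 4.07
tool_pos: [0.5402, -0.1844, 0.1827]
tcp_rot: [[0.229, 0.973, -0.001], [0.973, -0.229, 0.0], [0.0, -0.001, -1.0]]
force: [-0.2, 0.4, -1.1]
opening: 0.205
```

Request:
{"api": "jog_arm", "payload": {"commands": [[[0, 0, 0], 0], [[0, 0, 0], 0], [[0, 0, 0], 0]]}}

```text
time_s: 4.32
tool_pos: [0.5403, -0.1845, 0.183]
tcp_rot: [[0.238, 0.971, -0.0], [0.971, -0.238, 0.0], [0.0, -0.001, -1.0]]
force: [0.8, 0.8, -0.5]
opening: 0.2
```

```bash
cat >> h.py <<'E'
def stick(cam,tcp,yaw,save=None):
    "fit held stick points in TCP-heading frame"
    im,d,c=look(cam);W=cloud(d,c);hsv=cv2.cvtColor(im,cv2.COLOR_RGB2HSV)
    if save: cv2.imwrite(f"pics/{save}.png",im[...,::-1])
    a=np.radians(yaw);x=np.array([np.cos(a),np.sin(a)]);y=np.array([-x[1],x[0]])
    q=W[...,:2]-tcp[:2];L=np.stack([q@x,q@y,W[...,2]-tcp[2]],-1)
    m=(hsv[...,1]>60)&(hsv[...,0]<25)&(L[...,0]>-.04)&(L[...,0]<.21)&(abs(L[...,1])<.04)&(L[...,2]<.03)&(L[...,2]>-.09)&(W[...,2]>.008)
    P=L[m];print(cam,len(P))
    B=P[(P[:,0]>.03)]
    if len(B)<50: return
    T=B[B[:,2]>np.median(B[:,2])-.006]
    k=np.polyfit(T[:,0],T[:,2],1);print("top z at x=0,.175:",np.polyval(k,[0,.175]).round(4),"pitch deg",np.degrees(k[0]).round(2))
    print("rect",cv2.minAreaRect((T[:,:2]*1000).astype(np.float32)),"xmax",np.percentile(B[:,0],99.5).round(4))
E
python3 - <<'E'
from h import *
goR(-.2,0,.078)
s=arm.state();R=s["tcp_rot"];y=np.degrees(np.arctan2(R[1,0],R[0,0]))
for n in("top","scene","wrist"): stick(n,s["tool_pos"],y,"held_"+n)
E
```

```text
shift mm [ -0.5   2.8 105. ] turn -0.28 yaw 76.21 t 4.32 pos [ 0.5403 -0.1845  0.183 ] F [ 0.8  0.8 -0.5] op 0.2 q [ 0.61  0.44 -0.48  1.78  0.24  0.98 -0.21]
top 1234
top z at x=0,.175: [-0.0507 -0.0512] pitch deg -0.18
rect ((110.7270278930664, 0.9149999618530273), (125.04186248779297, 27.17000961303711), 0.7798309326171875) xmax 0.1726
scene 1583
top z at x=0,.175: [-0.0499 -0.0506] pitch deg -0.24
rect ((102.10408782958984, 0.9856395721435547), (144.1779327392578, 27.110544204711914), 0.3323383629322052) xmax 0.1737
wrist 16566
top z at x=0,.175: [-0.0504 -0.0513] pitch deg -0.29
rect ((74.46369171142578, -0.12227821350097656), (89.06585693359375, 26.103607177734375), 0.497524231672287) xmax 0.1183
```

Stick is held level: bar underside is 64.5 mm below TCP, tip 173 mm ahead, yaw offset +0.5°. Lowering in front of the mouth.

Request:
{"api": "jog_arm", "payload": {"commands": [[[0, 0.0028, 0.025], -0.2], [[0, 0.0028, 0.05], -0.2], [[0, 0.0028, 0.075], -0.2], [[0, 0.0028, 0.095], -0.2], [[0, 0.0028, 0.1025], -0.2]]}}

```text
time_s: 4.88
tool_pos: [0.5416, -0.1848, 0.078]
tcp_rot: [[0.218, 0.976, -0.004], [0.976, -0.218, 0.001], [0.0, -0.004, -1.0]]
force: [-0.7, 0.8, -0.7]
opening: 0.201
```

Request:
{"api": "jog_arm", "payload": {"commands": [[[0, 0, 0], 0], [[0, 0, 0], 0], [[0, 0, 0], 0]]}}

```text
time_s: 5.13
tool_pos: [0.5443, -0.1853, 0.0822]
tcp_rot: [[0.218, 0.976, 0.002], [0.976, -0.218, -0.001], [-0.0, 0.002, -1.0]]
force: [-0.3, -0.7, 0.1]
opening: 0.2
```

Run:
```python
from h import *
goR(-.165,0,.0805,77.1);inR()
im,d,c=look("scene");cv2.imwrite("pics/pre.png",cv2.resize(im[150:400,150:550,::-1],None,fx=2,fy=2))
```

```text
shift mm [34.4 -1.4  1.7] turn 0.06 yaw 77.42 t 5.13 pos [ 0.5443 -0.1853  0.0822] F [-0.3 -0.7  0.1] op 0.2 q [ 0.57  0.57 -0.43  1.86  0.33  0.79 -0.26]
reader frame -0.1994 -0.0013
```

View pics/pre.png

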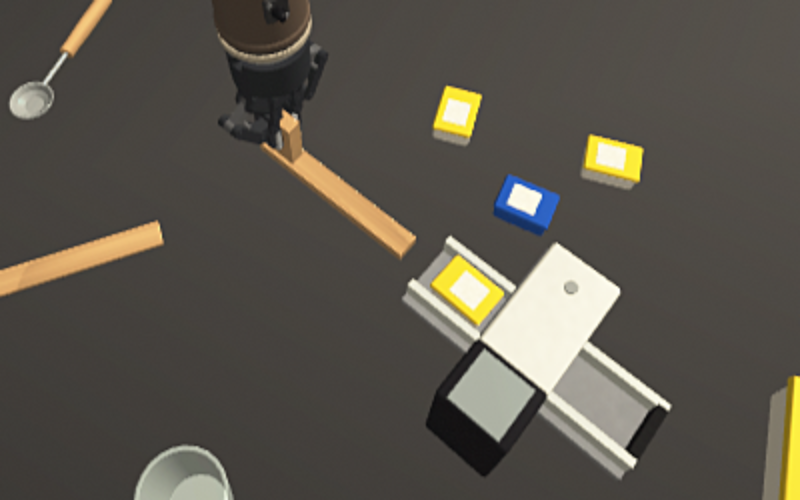

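The stick's tip (410,240) points straight into the channel mouth, with the tub at (468,290) before the head. Pushing slowly.

Request:
{"api": "jog_arm", "payload": {"commands": [[[0.008, -0.0012, 0.001], 0.06], [[0.016, -0.0012, 0.001], 0.06], [[0.024, -0.0012, 0.001], 0.06], [[0.032, -0.0012, 0.001], 0.06], [[0.038, -0.0012, 0.001], 0.06]]}}

```text
time_s: 5.6
tool_pos: [0.5508, -0.1461, 0.0801]
tcp_rot: [[0.221, 0.975, 0.001], [0.975, -0.221, 0.0], [0.0, 0.0, -1.0]]
force: [-0.3, -0.6, -0.9]
opening: 0.202
```

Request:
{"api": "jog_arm", "payload": {"commands": [[[0.006, 0, 0], 0], [[0.012, 0, 0], 0], [[0.018, 0, 0], 0], [[0.024, 0, 0], 0], [[0.03, 0, 0], 0]]}}

```text
time_s: 6.02
tool_pos: [0.5571, -0.1182, 0.0798]
tcp_rot: [[0.223, 0.975, -0.0], [0.975, -0.223, -0.0], [-0.0, -0.0, -1.0]]
force: [-0.0, -0.5, -1.3]
opening: 0.198
```

```bash
python3 -c "
from h import *
goR(.004,0,.0805,77.1);inR()"
```

```text
shift mm [135.1  -0.6  -0.7] turn 0.0 yaw 77.12 t 6.02 pos [ 0.5571 -0.1182  0.0798] F [-0.  -0.5 -1.3] op 0.198 q [ 0.45  0.57 -0.44  1.87  0.33  0.78 -0.39]
reader frame -0.1311 0.0005
```

Request:
{"api": "jog_arm", "payload": {"commands": [[[0.006, 0, 0], 0], [[0.012, 0, 0], 0], [[0.018, 0, 0], 0], [[0.024, 0, 0], 0], [[0.03, -0.0003, 0], 0]]}}

```text
time_s: 6.43
tool_pos: [0.5636, -0.0887, 0.0798]
tcp_rot: [[0.223, 0.975, 0.0], [0.975, -0.223, -0.0], [0.0, 0.0, -1.0]]
force: [-1.5, -0.8, 0.1]
opening: 0.203
```

Request:
{"api": "jog_arm", "payload": {"commands": [[[0.006, 0, 0], 0], [[0.012, 0, 0], 0], [[0.018, 0, 0], 0], [[0.024, 0, 0], 0], [[0.03, -0.0003, 0], 0]]}}

```text
time_s: 6.85
tool_pos: [0.57, -0.0594, 0.0798]
tcp_rot: [[0.223, 0.975, 0.0], [0.975, -0.223, -0.0], [-0.0, 0.0, -1.0]]
force: [-0.1, -1.0, -0.8]
opening: 0.204
```

Request:
{"api": "jog_arm", "payload": {"commands": [[[0.006, 0, 0], 0], [[0.012, 0, 0], 0], [[0.018, 0, 0], 0], [[0.024, 0, 0], 0], [[0.03, -0.0003, 0], 0]]}}

```text
time_s: 7.27
tool_pos: [0.5764, -0.0301, 0.0798]
tcp_rot: [[0.223, 0.975, 0.0], [0.975, -0.223, -0.0], [0.0, 0.0, -1.0]]
force: [-0.4, -0.3, -1.1]
opening: 0.205
```

Run:
```python
from h import *
goR(.004,0,.0805,77.1);inR()
im,d,c=look("scene");W=cloud(d,c);cv2.imwrite("pics/mid.png",cv2.resize(im[150:400,150:550,::-1],None,fx=2,fy=2))
```

```text
shift mm [44.9  0.3 -0.7] turn 0.01 yaw 77.13 t 7.27 pos [ 0.5764 -0.0301  0.0798] F [-0.4 -0.3 -1.1] op 0.205 q [ 0.29  0.58 -0.44  1.85  0.33  0.79 -0.54]
reader frame -0.0409 0.0006
```

View pics/mid.png

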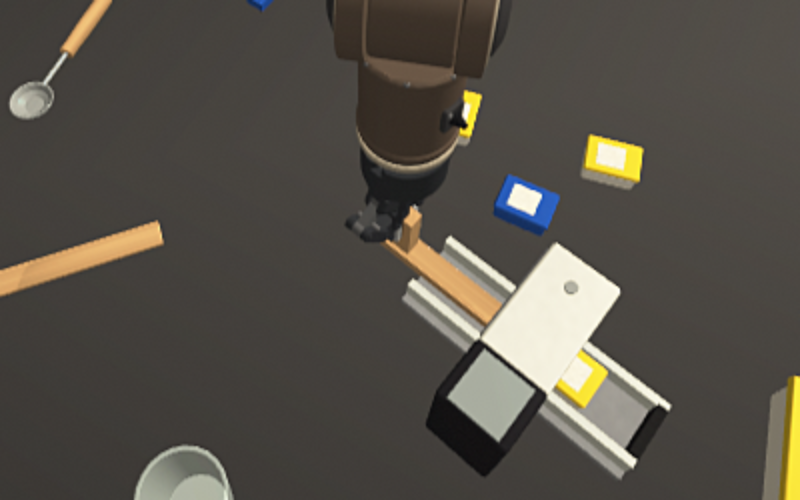

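The tub emerges straight past the head (585,378) with the stick centred in the channel. Continuing, then creeping to the stop.

Request:
{"api": "jog_arm", "payload": {"commands": [[[0.006, 0, 0], 0], [[0.012, 0, 0], 0], [[0.018, 0, 0], 0], [[0.024, 0, 0], 0], [[0.03, 0, 0], 0]]}}

```text
time_s: 7.73
tool_pos: [0.583, -0.0007, 0.0798]
tcp_rot: [[0.223, 0.975, -0.0], [0.975, -0.223, 0.0], [0.0, -0.0, -1.0]]
force: [-0.1, -0.3, -1.1]
opening: 0.204
```

Request:
{"api": "jog_arm", "payload": {"commands": [[[0.004, 0, 0], 0], [[0.007, 0, 0], 0], [[0.01, 0, 0], 0], [[0.012, 0, 0], 0], [[0.014, 0, 0], 0]]}}

```text
time_s: 8.15
tool_pos: [0.586, 0.0122, 0.0798]
tcp_rot: [[0.223, 0.975, 0.0], [0.975, -0.223, -0.0], [-0.0, 0.0, -1.0]]
force: [-1.3, -0.3, 0.1]
opening: 0.201
```

```bash
cat >> h.py <<'E'
def tub():
    for n in("top","scene"):
        im,d,c=look(n);W=cloud(d,c);hsv=cv2.cvtColor(im,cv2.COLOR_RGB2HSV)
        q=W[...,:2]-O;x=q@F;y=q@N
        m=(hsv[...,1]>120)&(hsv[...,0]>20)&(hsv[...,0]<40)&(abs(W[...,2]-.04)<.004)&(x>0)&(x<.26)&(abs(y)<.035)
        print(n,m.sum(),"lid x",np.percentile(x[m],[0,1,99,100]).round(4),"y",np.percentile(y[m],[1,99]).round(4))
E
python3 - <<'E'
from h import *
goR(.007,0,.0805,77.1);inR();tub()
E
```

```text
shift mm [ 4.5  0.3 -0.7] turn 0.0 yaw 77.12 t 8.15 pos [0.586  0.0122 0.0798] F [-1.3 -0.3  0.1] op 0.201 q [ 0.22  0.59 -0.44  1.83  0.34  0.8  -0.62]
reader frame 0.0025 0.0003Traceback (most recent call last):
  File "<stdin>", line 2, in <module>
  File "h.py", line 36, in tub
    print(n,m.sum(),"lid x",np.percentile(x[m],[0,1,99,100]).round(4),"y",np.percentile(y[m],[1,99]).round(4))
                            ~~~~~~~~~~~~~^^^^^^^^^^^^^^^^^^^
    return _quantile_unchecked(
        a, q, axis, out, overwrite_input, method, keepdims, weights)
    return _ureduce(a,
                    func=_quantile_ureduce_func,
    ...<5 lines>...
                    overwrite_input=overwrite_input,
                    method=method)
    r = func(a, **kwargs)
    result = _quantile(arr,
                       quantiles=q,
    ...<2 lines>...
                       out=out,
                       weights=wgt)
    slices_having_nans = np.isnan(arr[-1, ...])
                                  ~~~^^^^^^^^^
IndexError: index -1 is out of bounds for axis 0 with size 0
```

```bash
sed -i 's/^        print(n,m.sum(),"lid/        if m.sum()>20: print(n,m.sum(),"lid/' h.py
python3 -c "
from h import *
tub()"
```

```text
scene 575 lid x [0.1768 0.1774 0.2356 0.2364] y [-0.0214  0.0215]
```

Request:
{"api": "jog_arm", "payload": {"commands": [[[0.001, 0, 0], 0], [[0.002, 0, 0], 0], [[0.003, 0, 0], 0], [[0.004, 0, 0], 0], [[0.005, 0, 0], 0]]}}

```text
time_s: 8.72
tool_pos: [0.5869, 0.0162, 0.0798]
tcp_rot: [[0.223, 0.975, -0.001], [0.975, -0.223, -0.001], [-0.001, -0.0, -1.0]]
force: [-1.0, -5.7, 2.1]
opening: 0.202
```

```bash
python3 -c "
from h import *
goR(.007,0,.0805,77.1);inR();tub()"
```

```text
shift mm [ 0.4  0.3 -0.7] turn 0.0 yaw 77.1 t 8.72 pos [0.5869 0.0162 0.0798] F [-1.  -5.7  2.1] op 0.202 q [ 0.21  0.59 -0.44  1.82  0.34  0.8  -0.62]
reader frame 0.0066 0.0003
scene 590 lid x [0.1804 0.1809 0.2401 0.2404] y [-0.0215  0.0216]
```

Request:
{"api": "jog_arm", "payload": {"commands": [[[0.001, 0, 0], 0], [[0.0015, 0, 0], 0], [[0.0015, 0, 0], 0], [[0.0015, 0, 0], 0]]}}

```text
time_s: 9.15
tool_pos: [0.587, 0.0163, 0.0798]
tcp_rot: [[0.224, 0.975, -0.001], [0.975, -0.224, -0.003], [-0.003, -0.001, -1.0]]
force: [-2.4, -7.8, 3.0]
opening: 0.201
```

```bash
python3 -c "
from h import *
inR();tub()"
```

```text
reader frame 0.0067 0.0002
scene 590 lid x [0.1804 0.1809 0.2401 0.2403] y [-0.0213  0.0214]
```

The tub stalled against the stop: lid front at 240 mm, about 8 N reaction. Drawing the stick out.

Request:
{"api": "jog_arm", "payload": {"commands": [[[-0.008, 0, 0], 0], [[-0.02, 0, 0], 0], [[-0.035, 0, 0], 0], [[-0.05, 0, 0], 0], [[-0.065, 0.0005, 0], 0]]}}

```text
time_s: 9.67
tool_pos: [0.5731, -0.0458, 0.0797]
tcp_rot: [[0.222, 0.975, 0.0], [0.975, -0.222, 0.0], [0.001, 0.0, -1.0]]
force: [0.2, -0.2, -0.0]
opening: 0.202
```

Request:
{"api": "jog_arm", "payload": {"commands": [[[-0.016, 0, 0], 0], [[-0.032, 0, 0], 0], [[-0.048, 0, 0], 0], [[-0.064, 0, 0], 0], [[-0.08, 0.0007, 0], 0]]}}

```text
time_s: 10.08
tool_pos: [0.5559, -0.1242, 0.0798]
tcp_rot: [[0.223, 0.975, 0.0], [0.975, -0.223, 0.0], [0.001, 0.0, -1.0]]
force: [-0.5, 0.1, -1.5]
opening: 0.201
```

Request:
{"api": "jog_arm", "payload": {"commands": [[[-0.016, 0, 0], 0], [[-0.032, 0, 0], 0], [[-0.048, 0, 0], 0], [[-0.064, 0, 0], 0], [[-0.08, 0.0007, 0], 0]]}}

```text
time_s: 10.5
tool_pos: [0.5387, -0.2023, 0.0797]
tcp_rot: [[0.223, 0.975, 0.0], [0.975, -0.223, 0.0], [0.0, 0.0, -1.0]]
force: [-0.3, 0.2, -0.7]
opening: 0.2
```

Request:
{"api": "jog_arm", "payload": {"commands": [[[-0.018, 0, 0], 0], [[-0.036, 0, 0], 0], [[-0.054, 0, 0], 0], [[-0.072, 0, 0], 0], [[-0.085, 0, 0], 0]]}}

```text
time_s: 10.92
tool_pos: [0.5193, -0.2863, 0.0797]
tcp_rot: [[0.224, 0.975, 0.0], [0.975, -0.224, -0.0], [-0.0, 0.0, -1.0]]
force: [-0.2, 0.4, -0.7]
opening: 0.2
```

Request:
{"api": "jog_arm", "payload": {"commands": [[[0, 0, 0], 0], [[0, 0, 0], 0]]}}

```text
time_s: 11.08
tool_pos: [0.5199, -0.2845, 0.0797]
tcp_rot: [[0.224, 0.974, 0.0], [0.974, -0.224, 0.0], [0.0, 0.0, -1.0]]
force: [0.1, -0.4, -1.5]
opening: 0.204
```

Run:
```python
from h import *
inR();s=arm.state();p=s["tool_pos"];goR(-.305,0,.0645,77.1);tub()
for n in("top","scene","wrist"): stick(n,p,77.1)
```

```text
reader frame -0.3015 0.0012
shift mm [-3.5  1.2 15.2] turn -0.01 yaw 77.03 t 11.08 pos [ 0.5199 -0.2845  0.0797] F [ 0.1 -0.4 -1.5] op 0.204 q [ 0.73  0.59 -0.42  1.81  0.32  0.81 -0.08]
top 191 lid x [0.2012 0.2025 0.2411 0.2419] y [-0.0208  0.0211]
scene 587 lid x [0.1805 0.181  0.2401 0.2404] y [-0.0213  0.0214]
top 1373
top z at x=0,.175: [-0.0506 -0.0511] pitch deg -0.15
rect ((102.51936340332031, 0.6507339477539062), (145.14749145507812, 27.391944885253906), 0.8700025677680969) xmax 0.1743
scene 1154
top z at x=0,.175: [-0.0497 -0.0503] pitch deg -0.22
rect ((103.41690826416016, 0.7909402847290039), (145.65623474121094, 26.994089126586914), 0.6129222512245178) xmax 0.1761
wrist 16562
top z at x=0,.175: [-0.0504 -0.0511] pitch deg -0.24
rect ((75.35619354248047, -0.34064292907714844), (90.90547943115234, 26.116884231567383), 0.6415071487426758) xmax 0.1203
```

Tub stayed put and the stick is out. Lowering until it touches the table.

Request:
{"api": "jog_arm", "payload": {"commands": [[[0, 0, 0.004], 0], [[0, 0, 0.008], 0], [[0, 0, 0.011], 0], [[0, 0, 0.013], 0], [[0, 0, 0.0145], 0]]}}

```text
time_s: 11.75
tool_pos: [0.5201, -0.2839, 0.0648]
tcp_rot: [[0.223, 0.975, -0.001], [0.975, -0.223, 0.0], [0.0, -0.001, -1.0]]
force: [0.2, -0.5, -0.6]
opening: 0.196
```

Request:
{"api": "jog_arm", "payload": {"commands": [[[0, 0, 0], 0], [[0, 0, 0.0005], 0], [[0, 0, 0.001], 0]]}}

```text
time_s: 12.0
tool_pos: [0.5203, -0.2841, 0.0644]
tcp_rot: [[0.223, 0.975, 0.0], [0.975, -0.223, -0.0], [-0.0, 0.0, -1.0]]
force: [-0.5, -0.5, 0.8]
opening: 0.203
```

Request:
{"api": "jog_arm", "payload": {"commands": [[[0, 0, 0.0004], 0], [[0, 0, 0.0008], 0], [[0, 0, 0.0008], 0]]}}

```text
time_s: 12.25
tool_pos: [0.5203, -0.2843, 0.064]
tcp_rot: [[0.223, 0.975, 0.0], [0.975, -0.223, -0.0], [-0.0, 0.0, -1.0]]
force: [-2.4, -0.2, 5.3]
opening: 0.198
```

Request:
{"api": "jog_arm", "payload": {"commands": [[[0, 0, 0], 0], [[0, 0, 0], 0], [[0, 0, 0], 0], [[0, 0, 0], 0], [[0, 0, 0], 0]], "gripper": 1}}

```text
time_s: 12.67
tool_pos: [0.5203, -0.284, 0.0634]
tcp_rot: [[0.223, 0.975, -0.0], [0.975, -0.223, 0.0], [0.0, -0.0, -1.0]]
force: [-0.3, -0.6, 0.9]
opening: 0.895
```

Request:
{"api": "jog_arm", "payload": {"commands": [[[0, 0, 0], 0], [[0, 0, 0], 0], [[0, 0, 0], 0]]}}

```text
time_s: 12.92
tool_pos: [0.5203, -0.2841, 0.0635]
tcp_rot: [[0.223, 0.975, -0.0], [0.975, -0.223, -0.0], [-0.0, -0.0, -1.0]]
force: [-0.2, -0.6, -0.3]
opening: 0.996
```

Request:
{"api": "jog_arm", "payload": {"commands": [[[0, 0, -0.02], 0], [[0, 0, -0.05], 0], [[0, 0, -0.08], 0], [[0, 0, -0.11], 0], [[0, 0, -0.14], 0]]}}

```text
time_s: 13.33
tool_pos: [0.5201, -0.2839, 0.2049]
tcp_rot: [[0.223, 0.975, -0.0], [0.975, -0.223, 0.0], [0.0, -0.0, -1.0]]
force: [0.7, -0.8, -0.2]
opening: 0.999
```

Request:
{"api": "jog_arm", "payload": {"commands": [[[-0.04, 0, -0.01], 0], [[-0.08, 0, -0.02], 0], [[-0.12, 0, -0.03], 0], [[-0.15, 0, -0.03], 0], [[-0.15, 0, -0.03], 0]]}}

```text
time_s: 13.75
tool_pos: [0.4829, -0.4387, 0.2337]
tcp_rot: [[0.232, 0.973, -0.001], [0.973, -0.232, -0.005], [-0.005, -0.0, -1.0]]
force: [-1.3, -0.3, -0.5]
opening: 1.002
```

Run:
```python
from h import *
s=arm.state();print(s["time_s"],s["force"].round(1),s["opening"],s["tool_pos"])
tub();p=np.array([.5204,-.284,.0640])
for n in("top","scene"): stick(n,p,77.1,"fin_"+n)
a=cv2.imread("pics/fin_scene.png");cv2.imwrite("pics/fin.png",a)
```

```text
13.75 [-1.3 -0.3 -0.5] 1.0020677840164123 [ 0.48286051 -0.4387399   0.23365181]
top 192 lid x [0.2014 0.2039 0.2408 0.2416] y [-0.0207  0.021 ]
scene 590 lid x [0.1805 0.181  0.2402 0.2405] y [-0.0214  0.0214]
top 1667
top z at x=0,.175: [-0.0507 -0.0505] pitch deg 0.09
rect ((101.49818420410156, 0.6784353256225586), (143.01478576660156, 27.049549102783203), 0.4582259953022003) xmax 0.1719
scene 1201
top z at x=0,.175: [-0.0498 -0.05  ] pitch deg -0.07
rect ((102.27616119384766, 0.936650276184082), (144.3700714111328, 27.086681365966797), 0.3779822587966919) xmax 0.1741
```

View pics/fin.png

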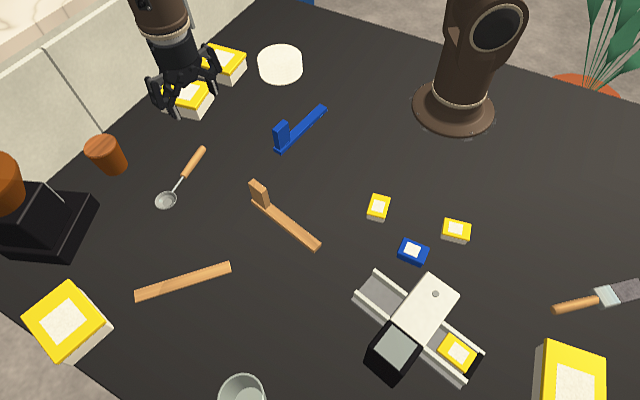

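The tub (457,352) sits against the stop. The stick lies flat with its grip up at (285,215), clear of the reader, and the gripper is free. Handing in.

Request:
{"api": "jog_arm", "payload": {"commands": [[[0, 0, 0], 0], [[0, 0, 0], 0], [[0, 0, 0], 0]]}}

```text
time_s: 14.2
tool_pos: [0.4874, -0.4292, 0.2336]
tcp_rot: [[0.221, 0.975, 0.0], [0.975, -0.221, 0.0], [0.0, 0.0, -1.0]]
force: [-1.3, 0.3, -0.2]
opening: 0.998
```

```bash
python3 -c "
from h import *
s=arm.state();print(s['force'].round(1),abs(s['joint_vel']).max());print(arm.finish_job())"
```

```text
[-1.3  0.3 -0.2] 0.005468425743166332
the job is handed in; nothing more can be done
None
```

The tub now sits against the stop, and the job was handed in after about 14 s. I pinched the pale stick by its grip and pushed the tub under the head until it stalled, with a reaction of about 8 N. Then I drew the stick straight out, set it down and backed the gripper away. Only the stick touched the tub.

Last checks:
- **Tub:** the scene camera puts its lid at reader x 181 to 240 mm, centred in the channel, and it was unchanged after the stick was drawn out. The top camera could see only part of the lid, with its front edge at about 241 mm, which agrees within calibration.
- **Stick:** it lies flat (pitch within 0.1°) with the grip up, its tip about 13 cm before the reader's mouth.
- **Robot:** the gripper is open, about 0.23 m above the table and touching nothing, with a force reading of about 1 N, which is noise level.

No check failed; the decoys look undisturbed in the final picture, though I did not re-measure them.

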